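Load the glaze-spraying turntable, index it and shut the booth

ROBOT

A 6-joint arm with a two-finger parallel gripper is mounted at the origin on the work surface. World frame = base frame: x ahead of the robot, y to its left, z up, the work surface at z = 0. Lengths are in m, angles in rad, forces in N, time in s.
With the tool pointing down it reaches from about 0.325 to 0.75 m from the base axis. Payload 7.6 kg.
Tool frame: the origin (TCP) lies midway between the tips of the shut fingers; the grasp point (between the pads) lies 19 mm behind it; z points along the fingers, y is the line along which they close (so a half turn about z gives the same grasp; the last joint's range is limited). The gripper opens to 85 mm and grips with 20 to 120 N. Pads are 22 mm wide; open, the fingers measure 114 mm over their backs; the gripper's body (76 mm by 85 mm) begins 54 mm behind the grasp point. The pads swing forward as they close: fully open they stand 13 mm farther back than shut.
Start: joints at [1.26, 0.052, 1.401, -0, 1.689, -0.07], TCP at [0.125, 0.51, 0.205] pointing down, gripper open.
Joint ranges: [-2.9, 2.9], [-0.91, 2.17], [0.12, 2.37], [-1.06, 4.2], [0.26, 2.73], [-2.93, 2.93]. Speed limits (rad/s): [2.57, 2.57, 3.01, 3.14, 3.14, 3.14].

INTERFACE

Orientations are given as [roll, pitch, yaw] about the fixed x, y, z axes, in that order (R = Rz(yaw) Ry(pitch) Rx(roll)).
In Python, from station import ctrl gives the robot as it stands.
- The arm moves only by the shell command python3 -m creep 'ROWS' [OPENING] [FORCE]. ROWS is a JSON object of lists of equal length, an entry for each row: "offset": the shift along the tool's x, y, z in m, a list of three; "roll": the turn about the tool's z in rad. A call has 1 to 12 rows; each row shifts and turns the commanded pose from where the row before left it, along the tool's axes as they then stand; what a row does not reach is not made up. A row lasts 1/10 s, in which the tool goes at most 50 mm and 8.59 degrees, less where a joint would pass 70% of its speed; a pose out of reach is approached as far as the arm can. A call is refused whole if a number of a shift passes 0.05 or a number of a turn 0.15, either way. A call with a gripper value outside its range is refused whole. OPENING is the finger opening in m, from 0 to 0.0854, set as the call begins (- or left out, the last holds). The fingers move at their own pace and stop on an object; FORCE is the grip in N (left out, the last holds). Time passes only in rows, so rows that do not move let the fingers close. It gives the time, the measured TCP pose, the force, the opening and the grip force at its end, in the units of the state.
- ctrl.get_state(): the state, without advancing time (a new reading comes with each control period).
- ctrl.snapshot(name): name is "scene" or "top"; returns a dict with "color" (420x560x3 uint8, red, green, blue), "fx", "fy", "cx", "cy" (pixels), "extrinsics" (4x4, takes a point from camera to world coordinates). Camera axes: x right, y up, looking along -z (the intrinsics and any distortion apply to the point x, -y, -z); pixel columns grow to the right and rows downward; lengths in m; the calibration is good to about 2 mm. A picture is of the moment at which its call begins. There is no depth.
- ctrl.hand_in(): hands the job in; it is judged then, once.
The state is a dict: "clock": time; "joint_pos": joint angles; "qvel": joint speeds; "tau": joint torques, N m; "eef_pos": TCP position; "ee_rot": TCP orientation; "wrist_force": force on the tool from outside, world axes, zero at the start; "ft_torque": the same for the moment, N m; "grip_width": finger opening in m; "grip_force": force on a finger pad.
Only numpy, scipy, OpenCV 4.12 (cv2) and the standard library are available. Lean on these libraries where they do the work, as an engineer would, in place of code of your own. Each camera call takes 0.05 s, during which the arm holds its last target. There are 200 camera calls.

TASK

Stand the terracotta cat upright in the empty turntable pocket at the booth's open door and let go, then turn the turntable one click clockwise (seen from above) by its red spokes, so that the cat moves on to the next place. Then push the orange-framed door shut until it clicks home on its catch and stays shut. Leave the white cats standing in their pockets, and do not knock over or shift the jar, tin, bottle, brush pot and mould around it.

Things in the scene. Friction and masses are not known exactly. Their poses are not given: they have to be found in the camera images.
- booth: spraying booth, fixed to the table, 300 x 300 mm, open at the top, clear walls 6 mm thick and 115 mm tall (outer faces 150 mm from the centre); origin at the centre of its underside on the table, z up. The doorway is its whole +y side. A blue latch post (22 x 36 mm, 115 mm tall) stands outside the wall at booth x 155 to 177 mm, y 134 to 170 mm.
- station (a point): loading place: floor centre of the pocket place at the door, 95 mm from the booth's centre towards the doorway (+y of the booth), 30 mm above the table; fixed to the booth
- pocket (a point): floor centre of the empty pocket to be loaded; turns with the turntable (starts at station; the floor is 30 mm above the table). The pocket is a square tray, 54 mm inside, 4 mm walls 8 mm tall, two sides square to the radius. There are six pockets, 60 degrees apart, 95 mm from the axis; the turntable's disc is 260 mm across. White cats stand in both neighbouring pockets and in the one opposite; the other two are empty.
- hub (a point): on the turntable's axis, at the height of the spokes' centre line (138 mm above the table). The hub post is 28 mm across, its top 145 mm above the table. Three level red spokes, round bars 12 mm thick, reach 55 mm from the axis, 120 degrees apart; each points to the middle of a pocket (every second one, not the loading pocket).
- spoke_tip (a point): tip of one red spoke, 55 mm from the axis, at its centre line (138 mm above the table); turns with the turntable. At the start this spoke points to the pocket next to the loading pocket on the side of the door's hinge (60 degrees anticlockwise from the loading pocket, seen from above).
- carousel (a joint): turntable angle, rad, 0 at the start (within 0.03), growing clockwise seen from above; it clicks into a sprung detent every 1.047 rad (60 degrees), which pulls it in from about 0.1 rad either side and needs about 5 to 8 N at a spoke's tip to leave; elsewhere it turns freely and stops soon when let go
- door (a joint): door angle, rad, 0 shut and home, growing as it opens outward (anticlockwise seen from above); stays where it is left. The ball catch resists from about 0.08 rad, with about 7 N at the free edge, and below 0.03 rad it snaps the door home and holds it.
- door_hinge (a point): on the door's hinge axis (vertical), at the door's top edge, 115 mm above the table; at booth x -145 mm, y +150 mm. Site axes turn with the door: x from the hinge along the door to its free edge, y out of its outer face (the face to push), z up. The door is 284 mm long, 12 mm thick (outer face 6 mm along y from the axis), from 12 to 115 mm above the table; shut, it lies along the booth's +x.
- door_pad (a point): on the door's outer face at its top edge, 200 mm from the hinge, at the middle of the 50 mm wide orange upright that can be pushed; axes as door_hinge
- door_edge (a point): on the door's outer face at its top edge, at the free end, 284 mm from the hinge; axes as door_hinge
- clay_cat_mid (a point): the terracotta cat figurine to load, 118 mm tall (ears 120), about 0.22 kg, standing on the table in the door's path; the point is at its centre, 59 mm above its underside, z up its axis. Round, so it can be grasped from any side: body 46 mm across up to 52 mm above the underside, neck, and head an upright cylinder 36 mm across from 70 to 104 mm above the underside.
- cat_a_mid (a point): finished white cat figurine with a blue bib, same shape and size as the clay cat, standing in a turntable pocket at the start; the point is at its centre, 59 mm above its underside, z up its axis
- cat_b_mid (a point): finished white cat figurine with a green bib, same shape and size as the clay cat, standing in a turntable pocket at the start; the point is at its centre, 59 mm above its underside, z up its axis
- cat_c_mid (a point): finished white cat figurine with a yellow bib, same shape and size as the clay cat, standing in a turntable pocket at the start; the point is at its centre, 59 mm above its underside, z up its axis
- glaze_jar: clear glaze jar with a blue lid, 68 mm across, 100 mm tall; not to be moved. Origin at the centre of its underside.
- slip_tin: round tin with a green label, 72 mm across, 110 mm tall; not to be moved. Origin at the centre of its underside.
- oxide_bottle: amber bottle with a red cap, 60 mm across, 130 mm tall; not to be moved. Origin at the centre of its underside.
- brush_pot: blue pot full of wooden brushes, 68 mm across, pot 85 mm and brush tips 128 mm tall; it stands past the free edge of the open door; not to be moved. Origin at the centre of its underside.
- mould: plaster mould block, 104 x 77 x 47 mm; not to be moved. Origin at the centre of its underside.
Mind the look-alikes: they are no part of the job. Leave any purple look-alike of the part that bears clay_cat_mid alone.

How it is judged:
By the outcome, as a careful person would: the job done as asked, in the order asked, and still so for the second after the job is handed in, with the robot touching nothing.
It also fails if it takes over 59 s, if anything falls off the work surface, if the arm or the gripper's body presses on something with over 40 N, if the wrist force passes 120 N, or if a joint passes its speed limit or range.

## Working session

There is one attempt and no reset: what is moved stays moved. The work goes in short steps, Python scripts to look and compute and a shell command to move; the robot and the scene stay as the last step left them, time stands still between calls to the robot, and variables do not carry over. Pictures are saved under pics/ and viewed, at most 10 in all, crops included, and the job is handed in when it is done.

```bash
mkdir -p pics; ls; python3 - <<'E'
from station import ctrl
import cv2, numpy as np
s=ctrl.get_state(); print(s)
for n in ("scene","top"):
    d=ctrl.snapshot(n); cv2.imwrite(f"pics/{n}0.png",d["color"][:,:,::-1]); np.savez(f"pics/{n}0.npz",**d)
    print(n,[ (k,v) for k,v in d.items() if k!="color"])
E
```

```text
pics
{'clock': 0.0, 'joint_pos': array([ 1.25969497e+00,  5.28125123e-02,  1.40175342e+00, -2.46520095e-05,
        1.68860835e+00, -7.03059099e-02]), 'qvel': array([ 0.00037036, -0.00086965,  0.00135979, -0.00104266, -0.00095732,
        0.00057408]), 'tau': array([-7.44516929e-04, -3.81668973e+01, -3.60178185e+01, -1.06446739e-04,
        6.32494266e-03,  1.87463399e-06]), 'eef_pos': array([0.12507884, 0.50951801, 0.20447068]), 'ee_rot': array([-3.14001321e+00, -8.66809531e-05,  2.90079426e+00]), 'wrist_force': array([ 0.0478626 , -0.07951184,  0.13017386]), 'ft_torque': array([-0.06718544, -0.01217338,  0.0279935 ]), 'grip_force': 0.0, 'grip_width': 0.08514464421443042}
scene [('fx', 424.2262765760955), ('fy', 424.2262765760955), ('cx', 284.1136787221047), ('cy', 210.71841368546495), ('extrinsics', array([[ 0.83757569, -0.28220318,  0.4677909 ,  1.15337948],
       [ 0.54607045,  0.45839709, -0.70119838, -0.8960801 ],
       [-0.01655357,  0.84275351,  0.53804508,  0.83369456],
       [ 0.        ,  0.        ,  0.        ,  1.        ]]))]
top [('fx', 431.84517340081686), ('fy', 431.84517340081686), ('cx', 281.21943193100094), ('cy', 212.32158747483072), ('extrinsics', array([[-0.02400623,  0.98492314, -0.17131873,  0.34705266],
       [-0.99940496, -0.0278894 , -0.02029535,  0.00532431],
       [-0.02476734,  0.17072958,  0.98500659,  1.27592086],
       [ 0.        ,  0.        ,  0.        ,  1.        ]]))]
```

View pics/scene0.png

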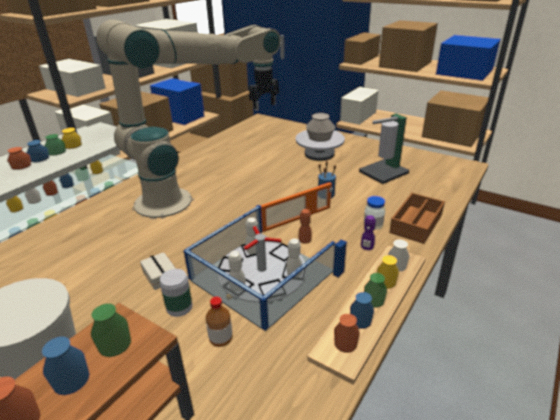

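View pics/top0.png

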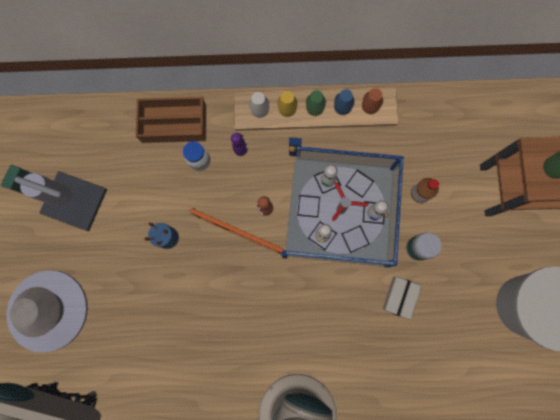

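Scene view: terracotta cat at (305,225), purple look-alike at (368,235). Hub is near (262,250), the orange door runs from (262,215) to (330,190), and the brush pot is at (327,182). Top view: cat (263,205), purple look-alike (238,145), hub (347,203), door from (285,252) to (193,211), brush pot (161,236).

Possible mistakes for the clay cat are the purple cat (top 238,145), the terracotta pot on the shelf board (top 373,100) and the white cats (329,176), (380,208) and (323,233). My choice is the terracotta cat at top (263,205), which stands in the door's path. I'll check it in a crop.

```bash
cat > h.py <<'E'
import numpy as np, cv2
def ray(d,u,v):
    E=d["extrinsics"]; r=E[:3,:3]@np.array([(u-d["cx"])/d["fx"],-(v-d["cy"])/d["fy"],-1.]); return E[:3,3],r
def onz(d,u,v,z):
    o,r=ray(d,u,v); return o+r*(z-o[2])/r[2]
def proj(d,p):
    E=d["extrinsics"]; q=E[:3,:3].T@(np.asarray(p)-E[:3,3]); return np.array([d["cx"]+d["fx"]*q[0]/-q[2], d["cy"]+d["fy"]*q[1]/q[2]])
def tri(a,ua,b,ub):
    o1,r1=ray(a,*ua);o2,r2=ray(b,*ub); t=np.linalg.lstsq(np.c_[r1,-r2],o2-o1,rcond=None)[0]
    p,q=o1+t[0]*r1,o2+t[1]*r2; return (p+q)/2,np.linalg.norm(p-q)
def blobs(d,lo,hi,box,amin=6):
    x0,y0,x1,y1=box; hsv=cv2.cvtColor(d["color"],cv2.COLOR_RGB2HSV)[y0:y1,x0:x1]
    if lo[0]>hi[0]: m=cv2.inRange(hsv,(0,)+lo[1:],hi)|cv2.inRange(hsv,lo,(180,)+hi[1:])
    else: m=cv2.inRange(hsv,lo,hi)
    n,l,s,c=cv2.connectedComponentsWithStats(m)
    return [(s[i,4],c[i]+[x0,y0],s[i,:4]+[x0,y0,0,0]) for i in range(1,n) if s[i,4]>=amin],(l>0)
E
python3 - <<'E'
from h import *
t=dict(np.load("pics/top0.npz")); s=dict(np.load("pics/scene0.npz"))
a=cv2.resize(t["color"][130:270,180:420],None,fx=3.3,fy=3.3,interpolation=cv2.INTER_CUBIC)
cv2.imwrite("pics/topc.png",a[:,:,::-1])
b=cv2.resize(s["color"][170:330,180:400],None,fx=3.6,fy=3.6,interpolation=cv2.INTER_CUBIC)
cv2.imwrite("pics/scec.png",b[:,:,::-1])
for nm,lo,hi,bt,bs in [("orange/red",(172,120,60),(16,255,255),(180,130,420,270),(240,170,350,280)),("blue",(100,90,40),(125,255,255),(270,130,420,270),(180,190,360,330))]:
    for d,bx in ((t,bt),(s,bs)):
        print(nm); [print("  ",x[0],x[1].round(1),x[2]) for x in blobs(d,lo,hi,bx)[0]]
E
```

```text
orange/red
   195 [190.8 134.1] [180 130  25  11]
   51 [338.8 188.8] [335 183   9  14]
   23 [418.4 188.4] [417 183   3  12]
   185 [264.8 205.2] [258 197  15  18]
   51 [359.8 203.4] [352 202  16   5]
   56 [338.1 211.9] [333 206  11  14]
   689 [236.6 230.9] [189 208  94  46]
orange/red
   1408 [299.3 210.7] [261 182  71  62]
   35 [255.7 229.9] [253 226   7   8]
   73 [273.6 238.9] [265 236  18   7]
   60 [250.5 244.1] [244 240  14   9]
blue
   550 [361.6 169.7] [290 138 113 113]
   12 [293.2 153.2] [291 152   5   3]
   8 [373.4 218.1] [371 217   6   3]
   26 [284.2 253.3] [282 251   5   6]
   9 [395.3 254.3] [395 252   2   6]
   14 [352.4 258.8] [349 258   7   3]
   25 [362.1 259.7] [358 258   9   4]
   37 [391.7 263. ] [385 260  12   6]
blue
   34 [259.2 216.7] [257 206   4  25]
   6 [244.7 215.2] [243 214   4   3]
   372 [336.  256.3] [309 241  37  35]
   56 [187.8 263.2] [185 251   7  27]
   9 [203.  262.1] [201 261   5   4]
   75 [290.9 276.2] [279 267  25  21]
   211 [263.8 310.4] [256 293  16  36]
   143 [356.6 308.4] [351 294   9  33]
```

View pics/topc.png

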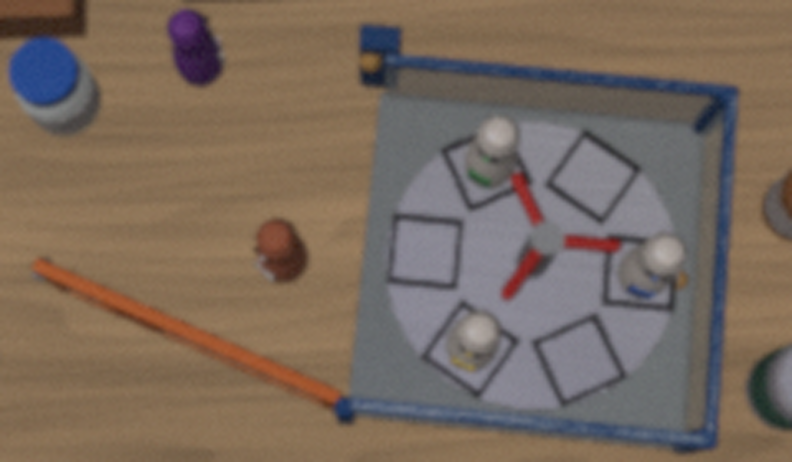

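View pics/scec.png

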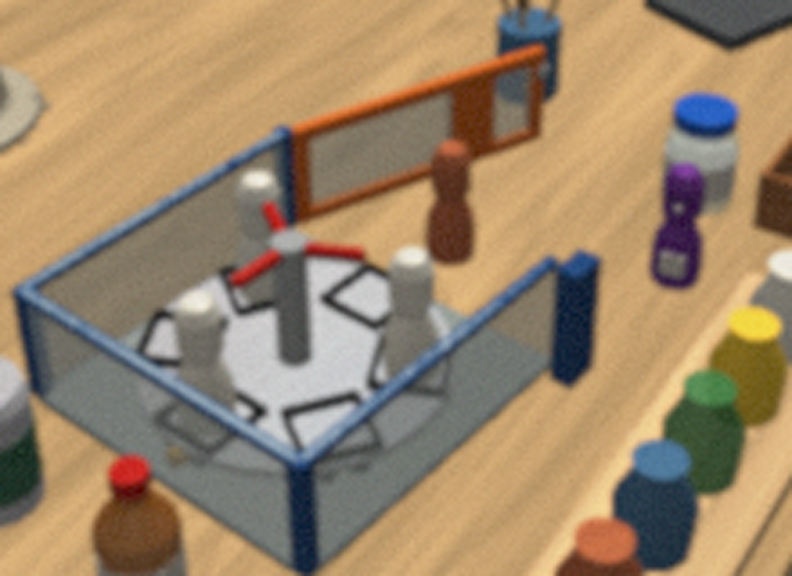

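The crops confirm the terracotta cat: top crop (278,245), scene crop (452,200). The purple one is separate at (195,45) in the top crop. The empty loading pocket is centred near top-crop (425,250) and scene-crop (366,297).

```bash
python3 - <<'E'
from h import *
t=dict(np.load("pics/top0.npz")); s=dict(np.load("pics/scene0.npz"))
T=lambda x,y:(x/3.3+180-.35,y/3.3+130-.35)
S=lambda x,y:(x/3.6+180-.36,y/3.6+170-.36)
r=lambda p:np.round(p*1000,1)
print("cat head top",r(onz(t,*T(278,236),.104)),"scene",r(onz(s,*S(452,178),.087)), "tri",r(tri(t,T(278,236),s,S(452,158))[0]))
P=[T(425,250),T(487,170),T(593,176),T(640,275),T(580,360),T(470,348)]
W=np.array([onz(t,*p,.038) for p in P]); c=W.mean(0); print("pockets",r(W),"c",r(c))
d=W-c; print("rad",r(np.linalg.norm(d[:,:2],axis=1)),"ang",np.degrees(np.unwrap(np.arctan2(d[:,1],d[:,0]))).round(1))
print("P0 scene",r(onz(s,*S(366,297),.038)))
print("hub top",r(onz(t,*T(547,238),.145)),r(onz(s,*S(290,240),.145)))
for p in [(515,178),(620,245),(507,296)]: print("spoke tip top",r(onz(t,*T(*p),.138)))
for p in [(266,206),(363,254),(235,282)]: print("spoke tip sc",r(onz(s,*S(*p),.138)))
for n,p in dict(corner_mm=(387,61),pp=(735,90),pm=(712,442),hinge=(345,404),free=(40,265)).items(): print(n,r(onz(t,*T(*p),.115)))
for n,p in dict(hinge=(290,130),pm=(22,290),far=(303,462),latchside=(555,262),free=(543,48)).items(): print("sc",n,r(onz(s,*S(*p),.115)))
for n,b,bs,z in [("jar",(44,65),(706,112),.1),("purple",(186,25),(684,178),.11),("latch",(380,42),(577,262),.115)]: print(n,r(onz(t,*T(*b),z)),r(onz(s,*S(*bs),z)))
print("brush pot",r(onz(t,161,236,.09)))
# purple etc
E
```

```text
cat head top [583.6  76.7 104. ] scene [588.   70.8  87. ] tri [583.9  76.9 103.2]
pockets [[ 580.6  -49.    38. ]
 [ 651.4 -106.6   38. ]
 [ 643.1 -200.3   38. ]
 [ 552.8 -236.4   38. ]
 [ 479.5 -180.    38. ]
 [ 492.5  -85.1   38. ]] c [ 566.7 -142.9   38. ]
rad [95.  92.2 95.6 94.5 94.8 94. ] ang [  81.6   23.2  -36.9  -98.4 -156.9 -217.9]
P0 scene [581.5 -58.6  38. ]
hub top [ 567.4 -142.8  145. ] [ 570.1 -143.2  145. ]
spoke tip top [ 619.4 -120.1  138. ]
spoke tip top [ 561.3 -202.3  138. ]
spoke tip top [ 522.1 -109.2  138. ]
spoke tip sc [ 520.6 -108.1  138. ]
spoke tip sc [ 622.3 -120.8  138. ]
spoke tip sc [ 560.4 -200.4  138. ]
corner_mm [730.  -19.1 115. ]
pp [ 695.2 -310.2  115. ]
pm [ 402.2 -270.8  115. ]
hinge [440.4  23.9 115. ]
free [562.5 274.7 115. ]
sc hinge [446.9  25.1 115. ]
sc pm [ 407.6 -272.1  115. ]
sc far [ 698.4 -308.7  115. ]
sc latchside [737.9 -24.9 115. ]
sc free [568.2 276.5 115. ]
jar [740.9 276.7 100. ] [740.7 270.8 100. ]
purple [769.4 152.3 110. ] [772.9 144.4 110. ]
latch [747.  -13.6 115. ] [752.4 -15.8 115. ]
brush pot [496.  365.7  90. ]
```

```bash
python3 -m creep '{"offset":[[0,0,0],[0,0,0],[-0.01,-0.01,0],[-0.02,-0.02,0],[-0.03,-0.03,0],[-0.03,-0.03,0],[-0.03,-0.03,0],[-0.03,-0.03,0],[-0.03,-0.03,0],[-0.03,-0.03,0],[-0.03,-0.03,0],[-0.03,-0.03,0]],"roll":[-0.12,-0.12,0,0,0,0,0,0,0,0,0,0]}' 0.085 20
python3 -m creep '{"offset":[[-0.03,-0.03,0],[-0.03,-0.03,0],[-0.03,-0.03,0],[-0.03,-0.025,0],[-0.03,-0.02,0],[-0.02,-0.01,0],[-0.01,-0.01,0],[0,0,0]],"roll":[0,0,0,0,0,0,0,0]}'
```

```text
clock: 1.3
eef_pos: [0.3959, 0.2373, 0.2052]
ee_rot: [-3.142, 0.0, 3.137]
wrist_force: [0.1, 0.4, -0.2]
grip_width: 0.0848
grip_force: 0.0
clock: 2.1
eef_pos: [0.575, 0.0829, 0.2047]
ee_rot: [-3.141, -0.001, 3.137]
wrist_force: [0.5, -0.1, -0.1]
grip_width: 0.0852
grip_force: 0.0
```

```bash
python3 -m creep '{"offset":[[-0.005,-0.004,0],[-0.0055,-0.004,0],[0,0,0.03],[0,0,0.03],[0,0,0.03],[0,0,0.03],[0,0,0.019],[0,0,0]],"roll":[0,0,0,0,0,0,0,0]}'
python3 -m creep '{"offset":[[0,0,0],[0,0,0],[0,0,0],[0,0,0],[0,0,0],[0,0,0],[0,0,0],[0,0,0]],"roll":[0,0,0,0,0,0,0,0]}' 0.03 20
```

```text
clock: 2.9
eef_pos: [0.5832, 0.0768, 0.0631]
ee_rot: [-3.141, -0.006, 3.141]
wrist_force: [-0.4, 0.1, 0.4]
grip_width: 0.0849
grip_force: 0.0
clock: 3.7
eef_pos: [0.5862, 0.0767, 0.0679]
ee_rot: [3.141, 0.003, 3.141]
wrist_force: [0.5, 1.1, 6.4]
grip_width: 0.0349
grip_force: 20.0
```

```bash
python3 - <<'E'
from station import ctrl
from h import *
im=[]
for n,b in (("scene",(260,160,370,260)),("top",(210,150,320,250))):
    d=ctrl.snapshot(n); np.savez(f"pics/{n}1.npz",**d); x0,y0,x1,y1=b
    im.append(cv2.resize(d["color"][y0:y1,x0:x1],(400,400*100//110)))
cv2.imwrite("pics/g1.png",np.hstack(im)[:,:,::-1])
E
```

```text
(no output)
```

View pics/g1.png

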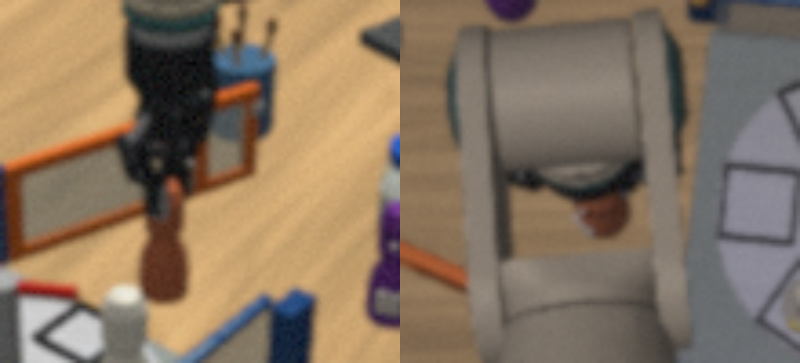

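The near finger and the cat's head are together at scene-crop (170,200), so the head is between the pads. I'll open, turn 90° and squeeze again so the cat is centred on both tool axes.

```bash
python3 -c "
from station import ctrl; s=ctrl.get_state(); print(s['joint_pos'].round(3),s['clock'])"
python3 -m creep '{"offset":[[0,0,0],[0,0,0],[0,0,0],[0,0,0],[0,0,0],[0,0,0]],"roll":[0,0,0,0,0,0]}' 0.08 20
```

```text
[ 0.067  0.318  1.378  0.     1.443 -1.503] 3.8
clock: 4.4
eef_pos: [0.5853, 0.0765, 0.0662]
ee_rot: [3.142, -0.0, 3.141]
wrist_force: [-0.3, 0.0, -0.2]
grip_width: 0.0798
grip_force: 0.0
```

```bash

python3 -m creep '{"offset":[[0,0,0],[0,0,0],[0,0,0],[0,0,0],[0,0,0],[0,0,0],[0,0,0],[0,0,0],[0,0,0],[0,0,0],[0,0,0],[0,0,0]],"roll":[0.143,0.143,0.143,0.143,0.143,0.143,0.143,0.143,0.143,0.143,0.141,0]}'
python3 -m creep '{"offset":[[0,0,0],[0,0,0],[0,0,0],[0,0,0],[0,0,0],[0,0,0],[0,0,0]],"roll":[0,0,0,0,0,0,0]}' 0.03 35
```

```text
clock: 5.6
eef_pos: [0.5853, 0.0765, 0.0663]
ee_rot: [3.142, -0.0, 1.569]
wrist_force: [-0.3, -0.6, -1.1]
grip_width: 0.0802
grip_force: 0.0
clock: 6.3
eef_pos: [0.5854, 0.0766, 0.0665]
ee_rot: [3.141, -0.0, 1.57]
wrist_force: [-1.1, -0.2, 4.2]
grip_width: 0.0344
grip_force: 35.0
```

```bash

python3 -m creep '{"offset":[[0,0,-0.01],[0,0,-0.015],[0,0,-0.015],[0,0,-0.01],[0,0,-0.005],[-0.01,0,0],[-0.015,-0.001,0],[-0.015,-0.001,0],[-0.015,-0.001,0],[-0.015,-0.001,0],[-0.015,-0.001,0],[-0.015,-0.0005,0]],"roll":[0,0,0,0,0,0,0,0,0,0,0,0]}'
python3 -m creep '{"offset":[[-0.012,0,0],[-0.009,0,0],[-0.0045,0,0],[0,0,0],[0,0,0],[0,0,0]],"roll":[0,0,0,0,0,0]}'
python3 - <<'E'
from station import ctrl
from h import *
im=[]
for n,b in (("scene",(225,180,335,280)),("top",(270,150,380,250))):
    d=ctrl.snapshot(n); np.savez(f"pics/{n}2.npz",**d); x0,y0,x1,y1=b
    im.append(cv2.resize(d["color"][y0:y1,x0:x1],(400,364),interpolation=cv2.INTER_CUBIC))
cv2.imwrite("pics/g2.png",np.hstack(im)[:,:,::-1]); print(ctrl.get_state()["eef_pos"])
E
```

```text
clock: 7.5
eef_pos: [0.5796, -0.025, 0.1213]
ee_rot: [-3.142, -0.0, 1.569]
wrist_force: [-1.1, -0.0, -1.1]
grip_width: 0.0346
grip_force: 35.1
clock: 8.1
eef_pos: [0.5798, -0.0484, 0.1213]
ee_rot: [3.142, -0.0, 1.571]
wrist_force: [-0.7, -0.3, -1.0]
grip_width: 0.0344
grip_force: 35.1
[ 0.57975253 -0.04850453  0.12131947]
```

View pics/g2.png

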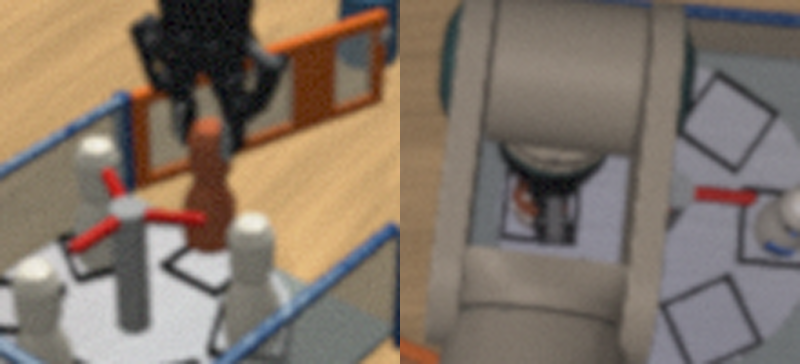

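The cat hovers over the pocket: body at scene crop (210,215), pocket frame around (200,268). Next I'll check the camera bias by comparing the cat's known pose with its mask, then refit the pocket.

```bash
python3 - <<'E'
from h import *
t=dict(np.load("pics/top0.npz")); s=dict(np.load("pics/scene0.npz")); s2=dict(np.load("pics/scene2.npz"))
(b,m)=blobs(s2,(0,60,25),(12,255,200),(272,232,295,252)); 
for y in range(0,20,2):
    x=np.where(m[y])[0]; print(y+232,x.min()+272,x.max()+272) if len(x) else 0
x,y=.5798,-.0484
for z in (.07,.08,.09,.10): print("cat axis proj",z,proj(s2,(x,y,z)).round(1))
# pocket frame: dark pixels, min-area rect
c,ang=np.array([.5675,-.143]),np.radians(82.4)
for n,d,bx in (("top",t,(293,188,325,222)),("scene",s,(262,236,300,266))):
    x0,y0,x1,y1=bx; g=cv2.cvtColor(d["color"],cv2.COLOR_RGB2GRAY)
    p=proj(d,(.580,-.0488,.038)); print(n,"pred centre",p.round(1))
    r=np.array([np.cos(ang),np.sin(ang)]); q=np.array([r[1],-r[0]]); st=c+.095*r
    # edge scan: from centre outwards along the 4 frame directions, darkest sample
    for nm,v in (("out",r),("in",-r),("+x",q),("-x",-q)):
        res=[]
        for off in np.linspace(-.015,.015,7):
            w=r if abs(v@q)>.5 else q
            ds=np.arange(.015,.042,.0005); vals=[]
            pts=np.array([proj(d,np.r_[st+v*k+w*off,.038]) for k in ds],np.float32)
            vals=cv2.remap(g,pts[:,0].reshape(1,-1),pts[:,1].reshape(1,-1),cv2.INTER_CUBIC)[0].astype(float)
            wgt=np.clip(np.median(vals)-15-vals,0,None); res.append((wgt*ds).sum()/wgt.sum() if wgt.sum()>0 else np.nan)
        print(nm,(np.nanmedian(res)*1000).round(1),np.round(np.array(res)*1000,0))
E
```

```text
232 277 287
234 276 288
236 277 288
238 272 288
240 274 288
242 275 287
244 276 286
246 277 286
248 279 286
cat axis proj 0.07 [282.5 241.8]
cat axis proj 0.08 [282.4 239.1]
cat axis proj 0.09 [282.4 236.4]
cat axis proj 0.1 [282.3 233.6]
top pred centre [308.4 205.6]
out 29.2 [29. 29. 29. 30. nan 29. 29.]
in 28.8 [29. 29. 29. 29. 28. 28. 29.]
+x 28.7 [29. 29. 29. 28. 29. 29. 29.]
-x 29.6 [30. 29. 29. 29. 30. 30. 30.]
scene pred centre [282.7 250.3]
out 24.5 [25. 25. 24. 24. nan nan nan]
in 34.0 [33. 34. 34. 34. 34. 34. 34.]
+x 36.8 [35. 37. 37. nan nan nan nan]
-x 24.1 [24. 24. 24. 24. 24. 24. 24.]
```

```bash

python3 -m creep '{"offset":[[-0.0005,0.001,0.005],[0,0,0.005],[0,0,0.004],[0,0,0],[0,0,0]],"roll":[0,0,0,0,0]}'
python3 -m creep '{"offset":[[0,0,0.002],[0,0,0.002],[0,0,0],[0,0,0]],"roll":[0,0,0,0]}'
python3 -m creep '{"offset":[[0,0,0.002],[0,0,0.0015],[0,0,0.0015],[0,0,0],[0,0,0]],"roll":[0,0,0,0,0]}'
```

```text
clock: 8.7
eef_pos: [0.5807, -0.0495, 0.1071]
ee_rot: [-3.141, -0.0, 1.57]
wrist_force: [-0.0, -0.1, -1.5]
grip_width: 0.0344
grip_force: 35.1
clock: 9.1
eef_pos: [0.5807, -0.0495, 0.1033]
ee_rot: [3.142, -0.0, 1.57]
wrist_force: [-0.4, 0.4, -1.8]
grip_width: 0.0343
grip_force: 35.1
clock: 9.6
eef_pos: [0.5807, -0.0495, 0.0982]
ee_rot: [-3.141, -0.0, 1.57]
wrist_force: [0.0, -0.7, -2.1]
grip_width: 0.0342
grip_force: 35.1
```

```bash

python3 -m creep '{"offset":[[0,0,0.001],[0,0,0.001],[0,0,0],[0,0,0]],"roll":[0,0,0,0]}'
python3 -m creep '{"offset":[[0,0,0],[0,0,0],[0,0,0],[0,0,0],[0,0,0]],"roll":[0,0,0,0,0]}' 0.06 20
python3 -m creep '{"offset":[[0,0,-0.005],[0,0,-0.01],[0,0,-0.02],[0,0,-0.03],[0,0,-0.03],[0,0,-0.02],[0,0,-0.01],[0,0,0]],"roll":[0,0,0,0,0,0,0,0]}'
```

```text
clock: 10.0
eef_pos: [0.5808, -0.0495, 0.0965]
ee_rot: [3.141, -0.0, 1.57]
wrist_force: [0.3, 0.1, 0.4]
grip_width: 0.0345
grip_force: 35.3
clock: 10.5
eef_pos: [0.5807, -0.0495, 0.0963]
ee_rot: [3.142, -0.0, 1.57]
wrist_force: [0.3, -0.7, -0.9]
grip_width: 0.0601
grip_force: 0.0
clock: 11.3
eef_pos: [0.5813, -0.0496, 0.2233]
ee_rot: [3.138, 0.0, 1.57]
wrist_force: [0.3, 1.0, 0.0]
grip_width: 0.06
grip_force: 0.0
```

```bash

python3 -m creep '{"offset":[[-0.01,-0.007,0],[-0.02,-0.014,0],[-0.022,-0.014,0],[-0.02,-0.014,0],[-0.016,-0.011,0],[-0.009,-0.006,0],[0,0,0],[0,0,0.02],[0,0,0.03],[0,0,0.02],[0,0,0],[0,0,0]],"roll":[0,0,0,0,0,0,0,0,0,0,0,0]}' 0 20
python3 - <<'E'
from station import ctrl
from h import *
im=[]
for n,b in (("scene",(205,180,315,280)),("top",(290,150,400,250))):
    d=ctrl.snapshot(n); np.savez(f"pics/{n}3.npz",**d); x0,y0,x1,y1=b
    im.append(cv2.resize(d["color"][y0:y1,x0:x1],(400,364),interpolation=cv2.INTER_CUBIC))
cv2.imwrite("pics/g3.png",np.hstack(im)[:,:,::-1]); print(ctrl.get_state()["eef_pos"])
E
```

```text
clock: 12.5
eef_pos: [0.5148, -0.1459, 0.1515]
ee_rot: [-3.141, -0.0, 1.571]
wrist_force: [-0.2, -0.8, 1.4]
grip_width: 0.0001
grip_force: 0.0
[ 0.51547171 -0.14637229  0.15289712]
```

View pics/g3.png

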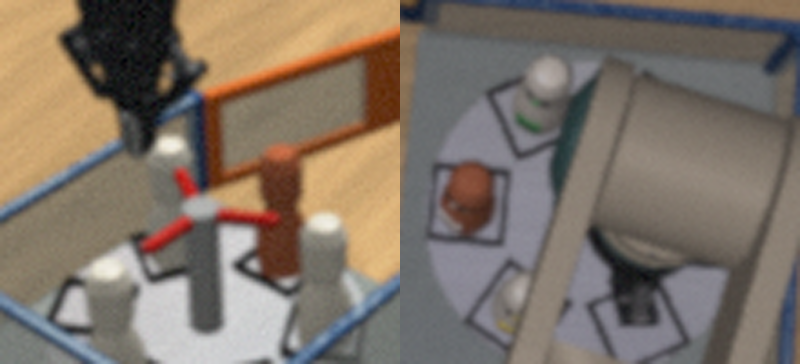

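The clay cat stands in its pocket at top crop (467,200). The shut fingers are at (635,295), clear of the yellow-bib cat and on the anticlockwise side of the hinge-side spoke. I'll lower and push clockwise.

```bash

python3 -m creep '{"offset":[[0,0,0.015],[0,0,0.015],[0,0,0.0045],[0,0,0],[0.003,0.003,0],[0.003,0.003,0],[0.004,0.002,0],[0.003,0.001,0],[0.003,0.001,0],[0.0035,0.0005,0]],"roll":[0,0,0,0,0,0,0,0,0,0]}'
python3 -m creep '{"offset":[[0.003,0.0015,0],[0.003,0.0015,0],[0.0025,0.0015,0],[0.0025,0.002,0],[0.0025,0.002,0],[0.0025,0.002,0],[0.002,0.0025,0],[0.002,0.0025,0],[0.002,0.0025,0],[0,0,0],[0,0,0]],"roll":[0,0,0,0,0,0,0,0,0,0,0]}'
cat > look.py <<'E'
import sys
from station import ctrl
from h import *
k=sys.argv[1]; im=[]
for n in ("scene","top"):
    d=ctrl.snapshot(n); np.savez(f"pics/{n}{k}.npz",**d)
    b,m=blobs(d,(172,150,90),(6,255,255),(235,215,295,260) if n=="scene" else (320,175,385,235))
    for a,c,bb in b: print(n,a,c.round(1),bb, (onz(d,*c,.138)[:2]*1000).round(0))
E
python3 look.py 4
```

```text
clock: 13.6
eef_pos: [0.5252, -0.1267, 0.1168]
ee_rot: [3.141, 0.0, 1.57]
wrist_force: [-0.3, -0.9, 0.9]
grip_width: 0.0002
grip_force: 0.5
clock: 14.7
eef_pos: [0.5431, -0.1046, 0.1163]
ee_rot: [-3.141, -0.001, 1.57]
wrist_force: [0.7, 0.5, 0.9]
grip_width: 0.0002
grip_force: 0.0
scene 26 [255.7 229.7] [253 226   6   8] [ 534. -116.]
scene 59 [274.5 239.6] [265 237  18   6] [ 607. -127.]
scene 51 [250.6 244.2] [244 240  14   9] [ 563. -179.]
```

```bash
python3 - <<'E'
from h import *
im=[]
for n,b in (("scene",(205,180,315,280)),("top",(290,150,400,250))):
    d=dict(np.load(f"pics/{n}4.npz")); x0,y0,x1,y1=b
    im.append(cv2.resize(d["color"][y0:y1,x0:x1],(400,364),interpolation=cv2.INTER_CUBIC))
cv2.imwrite("pics/g4.png",np.hstack(im)[:,:,::-1])
E
```

```text
(no output)
```

View pics/g4.png

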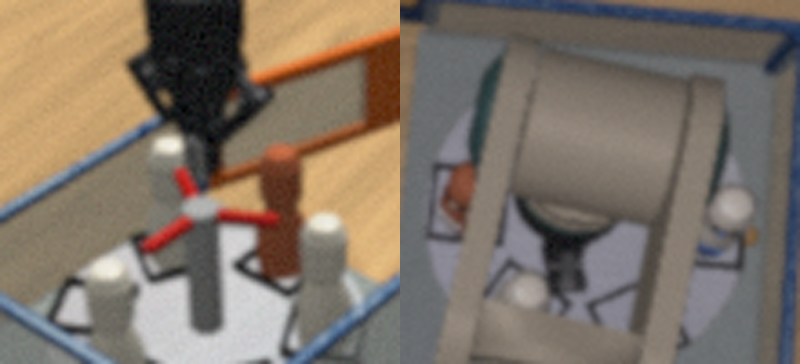

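The turntable has not moved. All the cats are where they were, and the hinge-side spoke is still at scene crop (186,182) with the finger behind it at (200,160). I'll check the finger position numerically.

```bash
python3 - <<'E'
from h import *
from station import ctrl
d={n:dict(np.load(f"pics/{n}4.npz")) for n in("scene","top")}
e=ctrl.get_state(); p=e["eef_pos"]; print(p,e["wrist_force"].round(2),e["joint_pos"].round(3))
for n,(x0,y0,o) in dict(scene=(205,180,0),top=(290,150,400)).items():
    for nm,q in dict(tip=p,up30=p+[0,0,.03],spoketip=np.array([.522,-.109,.138]),hub=np.array([.568,-.143,.145])).items():
        u=proj(d[n],q); print(n,nm,u.round(1),"crop",((u-[x0,y0])*3.64+[o,0]).round(0))
E
```

```text
[ 0.54304925 -0.10488309  0.11652206] [ 0.52 -0.69 -0.2 ] [-0.258  0.176  1.445  0.     1.521 -0.257]
scene tip [260.8 234.8] crop [203. 199.]
scene up30 [260.4 226.2] crop [201. 168.]
scene spoketip [253.7 227.2] crop [177. 172.]
scene hub [259.6 236. ] crop [199. 204.]
top tip [330.6 213. ] crop [548. 229.]
top up30 [331.6 211.1] crop [551. 222.]
top spoketip [333.2 219.4] crop [557. 253.]
top hub [345.5 201.5] crop [602. 188.]
```

```bash
python3 - <<'E'
from h import *
im=[]
P={"3":np.array([.5155,-.1464,.1529]),"4":np.array([.5430,-.1049,.1165])}
for k in "34":
  row=[]
  for n,(cx,cy) in (("scene",(255,225)),("top",(340,215))):
    d=dict(np.load(f"pics/{n}{k}.npz")); x0,y0=cx-32,cy-24
    a=cv2.resize(d["color"][y0:y0+48,x0:x0+64],None,fx=6.2,fy=6.2,interpolation=cv2.INTER_CUBIC).copy()
    a=cv2.convertScaleAbs(a,alpha=1.5,beta=20)
    for q,c in ((P[k],(0,255,0)),(P[k]+[0,0,.06],(0,255,0)),(np.array([.522,-.109,.138]),(255,255,0)),(np.array([.568,-.143,.145]),(0,255,255))):
        u=(proj(d,q)-[x0,y0]+.5)*6.2; cv2.circle(a,tuple(int(i) for i in u),4,c,1)
    row.append(a)
  im.append(np.hstack(row))
cv2.imwrite("pics/g5.png",np.vstack(im)[:,:,::-1])
E
```

```text
(no output)
```

View pics/g5.png

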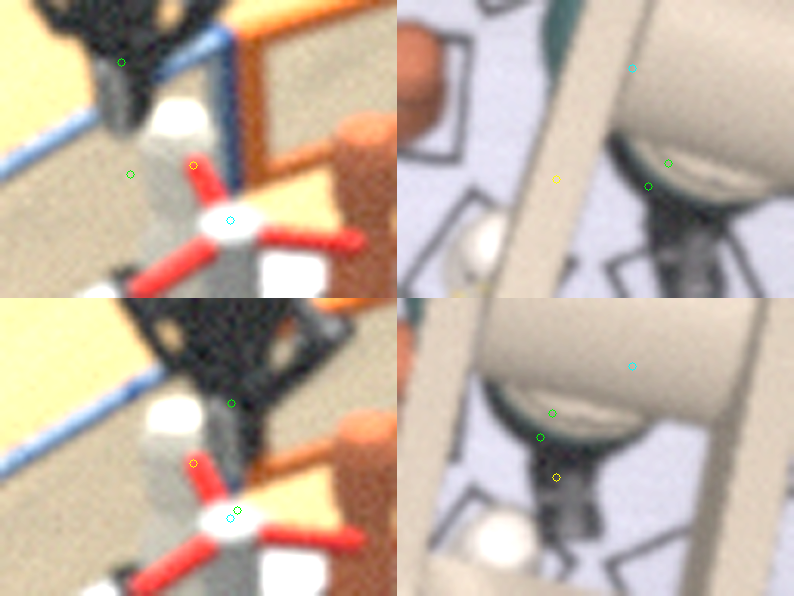

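```bash
python3 - <<'E'
from h import *
for k,us,ut in (("3",(243,222),(355,236)),("4",(260.2,230),(336.7,229))):
    s=dict(np.load(f"pics/scene{k}.npz")); t=dict(np.load(f"pics/top{k}.npz"))
    for w in (ut,(ut[0],ut[1]-5)): print(k,tri(s,us,t,w))
# grasp check: scene1 / top1: actual grasp at eef (.5862,.0767,.0679)
s=dict(np.load("pics/scene1.npz")); t=dict(np.load("pics/top1.npz"))
p=np.array([.5862,.0767,.0679])
print(proj(s,p),proj(t,p),"head top",proj(s,p*[1,1,0]+[0,0,.12]),proj(t,p*[1,1,0]+[0,0,.104]))
for n,d,bx in (("s",s,(290,200,320,250)),("t",t,(255,190,280,222))):
    for a,c,b in blobs(d,(0,80,30),(12,255,220),bx,20)[0]: print(n,a,c.round(1),b)
E
```

```text
3 (array([ 0.48883076, -0.14717476,  0.16426348]), np.float64(0.04120338550293814))
3 (array([ 0.4975261 , -0.15011023,  0.16929342]), np.float64(0.031763871986417586))
4 (array([ 0.51503634, -0.10549881,  0.12065147]), np.float64(0.043012646341686576))
4 (array([ 0.52383805, -0.10862753,  0.12622164]), np.float64(0.03291874967829433))
[305.59151649 223.01228108] [264.69495726 202.75264935] head top [305.76891911 209.28115627] [263.88134765 200.24433943]
s 345 [306.9 224.1] [299 200  21  43]
s 36 [295.1 217.8] [290 215  12   7]
t 128 [265.7 208.3] [258 203  15  12]
```

The two top and scene points don't meet (40 mm gap), so the dark shape in the top view is a gripper knuckle. In the scene view the fingertip is clearly higher than the TCP predicts, at crop (125,133) against (130,175), about 20 mm. So the fingers passed over the spoke without touching it. I'll go back and repeat about 25 mm lower, where the gripper body still clears the cats.

```bash

python3 -m creep '{"offset":[[0,0,-0.02],[0,0,-0.025],[-0.01,-0.006,0],[-0.02,-0.014,0],[-0.011,-0.008,0],[0,0,0],[0,0,0.02],[0,0,0.025],[0,0,0.015],[0,0,0.008],[0,0,0],[0,0,0]],"roll":[0,0,0,0,0,0,0,0,0,0,0,0]}'
python3 -m creep '{"offset":[[0.003,0.003,0],[0.003,0.003,0],[0.004,0.002,0],[0.003,0.001,0],[0,0,0]],"roll":[0,0,0,0,0]}'
python3 -m creep '{"offset":[[0.003,0.001,0],[0.0035,0.0005,0],[0.003,0.0015,0],[0,0,0]],"roll":[0,0,0,0]}'
python3 look.py 5
```

```text
clock: 16.0
eef_pos: [0.5157, -0.1459, 0.0946]
ee_rot: [3.14, 0.0, 1.57]
wrist_force: [0.3, -0.4, 0.5]
grip_width: -0.0
grip_force: 0.0
clock: 16.5
eef_pos: [0.5244, -0.1339, 0.0943]
ee_rot: [3.141, 0.003, 1.569]
wrist_force: [-0.3, -4.2, 1.6]
grip_width: -0.0002
grip_force: 2.3
clock: 16.9
eef_pos: [0.526, -0.131, 0.0944]
ee_rot: [-3.14, 0.014, 1.564]
wrist_force: [-1.9, -23.7, -0.6]
grip_width: -0.0
grip_force: 9.8
scene 21 [256.8 230.7] [255 228   5   6] [ 540. -118.]
scene 50 [273.6 240.1] [265 238  17   6] [ 606. -130.]
scene 51 [250.1 243.7] [244 240  14   9] [ 561. -178.]
```

```bash

python3 -m creep '{"offset":[[0,0,0],[0,0,0]],"roll":[0,0]}'
python3 - <<'E'
from h import *
a=dict(np.load("pics/scene3.npz"))["color"]; b=dict(np.load("pics/scene5.npz"))["color"]
g=lambda i:cv2.GaussianBlur(cv2.cvtColor(i,cv2.COLOR_RGB2GRAY),(3,3),0)
for n,(x0,y0,x1,y1) in dict(yel=(240,212,262,232),clay=(275,215,292,258),green=(285,235,305,275),blue=(225,245,245,285)).items():
    d,r=cv2.phaseCorrelate(np.float32(g(a)[y0:y1,x0:x1]),np.float32(g(b)[y0:y1,x0:x1])); print(n,np.round(d,2),round(r,2))
E
```

```text
clock: 17.2
eef_pos: [0.5272, -0.1231, 0.0938]
ee_rot: [3.142, -0.001, 1.57]
wrist_force: [-0.8, -0.1, -0.3]
grip_width: 0.0001
grip_force: 0.0
yel [ 1.75 -0.77] 0.13
clay [0.4  0.78] 0.66
green [0.23 0.52] 0.72
blue [ 0.16 -0.93] 0.78
```

```bash

python3 -m creep '{"offset":[[0.0025,0.002,0],[0.0025,0.002,0],[0.0025,0.002,0],[0.0025,0.002,0],[0.0025,0.002,0],[0.002,0.002,0],[0.002,0.0025,0],[0.0015,0.0025,0],[0.001,0.0025,0],[0,0,0]],"roll":[0,0,0,0,0,0,0,0,0,0]}'
python3 look.py 6
```

```text
clock: 18.2
eef_pos: [0.545, -0.1051, 0.0936]
ee_rot: [-3.136, 0.001, 1.569]
wrist_force: [-11.8, -3.3, 4.3]
grip_width: -0.0002
grip_force: 6.0
scene 37 [266.5 230.2] [263 227   8   8] [ 562. -102.]
scene 53 [246.  238.3] [239 237  16   4] [ 536. -164.]
scene 41 [265.9 244.8] [261 240  11  10] [ 600. -159.]
top 11 [353.8 213.4] [352 212   4   4] [ 537. -164.]
```

```bash

python3 -m creep '{"offset":[[0.001,0.0025,0],[0.001,0.0025,0],[0.0005,0.0025,0],[0,0,0],[0,0,0]],"roll":[0,0,0,0,0]}'
python3 look.py 7
```

```text
clock: 18.8
eef_pos: [0.5544, -0.1018, 0.0938]
ee_rot: [3.141, -0.0, 1.57]
wrist_force: [-0.6, -1.5, 0.2]
grip_width: 0.0002
grip_force: 0.4
scene 43 [269.7 231.2] [265 228  11   8] [ 573. -101.]
scene 46 [246.8 236.4] [240 235  14   4] [ 533. -156.]
scene 38 [262.5 245.4] [260 241   6  11] [ 594. -166.]
top 31 [349.9 213.3] [347 208   6  13] [ 537. -154.]
```

```bash

python3 -m creep '{"offset":[[0,-0.003,0],[0,-0.005,0],[0,-0.003,0],[0,0,-0.02],[0,0,-0.04],[0,0,-0.04],[0,0,-0.03],[0,0,-0.02],[0,0,0]],"roll":[0,0,0,0,0,0,0,0,0]}'
python3 look.py 8
```

```text
clock: 19.8
eef_pos: [0.5442, -0.1022, 0.2475]
ee_rot: [3.135, 0.001, 1.57]
wrist_force: [-0.0, -0.0, -0.5]
grip_width: -0.0003
grip_force: 0.0
scene 38 [269.9 231.4] [265 228  10   8] [ 574. -102.]
scene 45 [246.7 236.4] [240 235  14   4] [ 532. -156.]
scene 38 [262.5 245.4] [260 241   6  11] [ 594. -166.]
top 38 [350.  213.6] [346 207   9  15] [ 536. -154.]
```

The turntable is one click on: the spokes sit at about 82°, 202° and −38°. Next I'll fly to the outer side of the door's orange upright.

```bash

python3 -m creep '{"offset":[[0.015,-0.002,0],[0.03,-0.004,0],[0.035,-0.006,0],[0.035,-0.006,0],[0.035,-0.006,0],[0.035,-0.006,0],[0.035,-0.006,0],[0.035,-0.006,0],[0.035,-0.005,0],[0.02,-0.002,0],[0.01,0,0],[0.005,-0.001,0]],"roll":[0,0,0,0,0,0,0,0,0,0,0,0]}'
python3 -m creep '{"offset":[[0,0,0],[0,0,0],[0,0,0],[0,0,0],[0,0,0]],"roll":[0.114,0.114,0.113,0.113,0]}'
```

```text
clock: 21.1
eef_pos: [0.4928, 0.224, 0.2425]
ee_rot: [-3.14, 0.001, 1.571]
wrist_force: [-0.3, 0.3, 0.0]
grip_width: 0.0001
grip_force: 0.0
clock: 21.6
eef_pos: [0.4935, 0.2223, 0.2433]
ee_rot: [-3.141, 0.001, 1.114]
wrist_force: [-0.5, -0.0, -1.1]
grip_width: -0.0001
grip_force: 0.0
```

```bash
cat > door.py <<'E'
import sys
from station import ctrl
from h import *
for n,bx in (("top",(185,150,300,270)),("scene",(255,170,345,262))):
    d=ctrl.snapshot(n); np.savez(f"pics/{n}{sys.argv[1]}.npz",**d)
    b,m=blobs(d,(4,150,70),(16,255,255),bx)
    for a,c,bb in b:
        if a>40: print(n,a,c.round(1),bb)
    if n=="top" and m.any():
        y,x=np.where(m); P=np.array([onz(d,u+bx[0],v+bx[1],.115)[:2] for u,v in zip(x,y)],np.float32)
        l=cv2.fitLine(P,cv2.DIST_HUBER,0,.01,.01).ravel(); h=np.array([.4436,.0248])
        print("line deg",np.degrees(np.arctan2(l[1],l[0])).round(1),"ends mm",(P[P[:,1].argmax()]*1000).round(),(P[P[:,1].argmin()]*1000).round(),"polar of mean about hinge",np.degrees(np.arctan2(*(P.mean(0)-h)[::-1])).round(1))
E
python3 door.py 9
```

```text
top 369 [245.1 234.3] [210 217  73  36]
line deg 64.8 ends mm [541. 224.] [449.  30.] polar of mean about hinge 65.3
scene 816 [298.5 204. ] [262 182  69  52]
scene 216 [293.6 250.4] [287 239  13  23]
```

```bash

python3 -m creep '{"offset":[[0,0,0.02],[0,0,0.04],[0,0,0.04],[0,0,0.04],[0,0,0.023],[0,0,0.01],[0,0,0],[0,0.005,0],[0,0.005,0],[0,0.004,0],[0,0.004,0],[0,0.002,0]],"roll":[0,0,0,0,0,0,0,0,0,0,0,0]}'
python3 -m creep '{"offset":[[0.001,0.01,0],[0.001,0.01,0],[0.001,0.01,0],[0.001,0.01,0],[0.001,0.01,0],[0.001,0.01,0],[0.001,0.01,0],[0,0,0]],"roll":[0.05,0.05,0.05,0.05,0.05,0.05,0.05,0]}'
python3 door.py 10
```

```text
clock: 22.9
eef_pos: [0.512, 0.2142, 0.0712]
ee_rot: [3.141, -0.001, 1.116]
wrist_force: [-1.2, 0.2, 1.1]
grip_width: -0.0001
grip_force: 0.3
clock: 23.7
eef_pos: [0.5734, 0.1797, 0.0707]
ee_rot: [3.141, -0.0, 0.764]
wrist_force: [0.3, -0.2, 0.0]
grip_width: -0.0003
grip_force: 0.0
top 247 [263.2 231. ] [245 210  39  41]
line deg 43.2 ends mm [553. 128.] [451.  27.] polar of mean about hinge 44.5
scene 956 [306.9 211.7] [261 196  84  39]
scene 209 [293.6 250.2] [287 239  13  23]
```

```bash

python3 -m creep '{"offset":[[0.0008,0.01,0],[0.0008,0.01,0],[0.0008,0.01,0],[0.0008,0.01,0],[0.0008,0.01,0],[0.0008,0.01,0],[0.0008,0.01,0],[0.0008,0.01,0],[0.0008,0.01,0],[0.0008,0.01,0],[0.0008,0.01,0],[0.0008,0.01,0]],"roll":[0.05,0.05,0.05,0.05,0.05,0.05,0.05,0.05,0.05,0.05,0.05,0.05]}'
python3 -m creep '{"offset":[[0.0008,0.008,0],[0.0008,0.008,0],[0.0005,0.006,0],[0,0,0]],"roll":[0.04,0.04,0.03,0]}'
python3 door.py 11
```

```text
clock: 25.0
eef_pos: [0.6367, 0.0811, 0.0709]
ee_rot: [-3.141, -0.0, 0.166]
wrist_force: [0.3, 1.3, 0.4]
grip_width: -0.0002
grip_force: 0.3
clock: 25.4
eef_pos: [0.6417, 0.0583, 0.0708]
ee_rot: [3.141, 0.0, 0.054]
wrist_force: [-0.2, -0.6, 0.9]
grip_width: 0.0001
grip_force: 0.0
top 45 [278.1 185.8] [276 180   5  12]
line deg 8.5 ends mm [632.  42.] [626.  31.] polar of mean about hinge 3.6
scene 1037 [301.2 231.9] [260 206  82  56]
```

```bash

python3 -m creep '{"offset":[[0.0005,0.006,0],[0.0005,0.006,0],[0.0005,0.006,0],[0.0003,0.004,0],[0,0,0]],"roll":[0.03,0.03,0.03,0.02,0]}'
python3 -m creep '{"offset":[[0.0003,0.004,0],[0.0003,0.004,0],[0.0003,0.004,0],[0,0,0]],"roll":[0.02,0.02,0.02,0]}'
python3 -m creep '{"offset":[[0,0.002,0],[0,0.002,0],[0,0.002,0],[0,0,0]],"roll":[0,0,0,0]}'
```

```text
clock: 26.0
eef_pos: [0.6438, 0.0363, 0.0708]
ee_rot: [3.141, 0.0, -0.056]
wrist_force: [-0.1, -0.1, -0.1]
grip_width: 0.0001
grip_force: 0.0
clock: 26.4
eef_pos: [0.6442, 0.0284, 0.0709]
ee_rot: [-3.136, -0.001, -0.113]
wrist_force: [1.5, 10.8, -1.6]
grip_width: -0.0002
grip_force: 5.0
clock: 26.8
eef_pos: [0.6436, 0.0204, 0.0709]
ee_rot: [-3.14, -0.001, -0.114]
wrist_force: [1.7, 3.6, -0.9]
grip_width: 0.0
grip_force: 1.7
```

```bash

python3 -m creep '{"offset":[[0,0.002,0],[0,0,0]],"roll":[0,0]}'
python3 -m creep '{"offset":[[0,0.002,0],[0,0,0]],"roll":[0,0]}'
python3 -m creep '{"offset":[[0,0.002,0],[0,0,0]],"roll":[0,0]}'
python3 door.py 12
```

```text
clock: 27.0
eef_pos: [0.6432, 0.0177, 0.0709]
ee_rot: [-3.14, -0.001, -0.114]
wrist_force: [2.8, 4.0, -1.4]
grip_width: -0.0
grip_force: 2.3
clock: 27.2
eef_pos: [0.6432, 0.0176, 0.0709]
ee_rot: [-3.137, -0.001, -0.113]
wrist_force: [5.0, 10.0, -0.9]
grip_width: -0.0001
grip_force: 5.7
clock: 27.4
eef_pos: [0.6432, 0.0176, 0.071]
ee_rot: [-3.134, -0.002, -0.112]
wrist_force: [5.8, 16.7, -1.0]
grip_width: 0.0
grip_force: 8.9
top 45 [290.7 185.6] [289 180   5  12]
line deg -6.0 ends mm [608.   6.] [633.  -5.] polar of mean about hinge -7.5
scene 946 [296.8 235.9] [260 207  73  55]
```

```bash

python3 -m creep '{"offset":[[0,-0.004,0],[0,-0.01,0],[0,-0.02,0],[0,-0.02,0],[0,-0.02,-0.02],[0,-0.02,-0.04],[0,-0.02,-0.04],[0,-0.02,-0.04],[0,-0.01,-0.02],[0,0,0]],"roll":[0,0,0,0,0,0,0,0,0,0]}'
python3 -m creep '{"offset":[[0,-0.02,0],[-0.02,-0.03,0],[-0.02,-0.03,0],[-0.02,-0.03,0],[-0.02,-0.02,0],[0,0,0]],"roll":[0,0,0,0,0,0]}'
python3 door.py 13; python3 - <<'E'
from h import *
s=dict(np.load("pics/scene13.npz"))["color"]; t=dict(np.load("pics/top13.npz"))["color"]
a=cv2.resize(s[165:335,170:400],(400,296),interpolation=cv2.INTER_CUBIC); b=cv2.resize(t[120:290,180:410],(400,296),interpolation=cv2.INTER_CUBIC)
c=cv2.resize(s,(400,300)); e=cv2.resize(t,(400,300))
cv2.imwrite("pics/end.png",np.vstack([np.hstack([a,b]),np.hstack([c,e])])[:,:,::-1])
E
```

```text
clock: 28.5
eef_pos: [0.6599, 0.1577, 0.2354]
ee_rot: [-3.14, -0.007, -0.113]
wrist_force: [-0.4, -0.2, -0.8]
grip_width: -0.0001
grip_force: 0.0
clock: 29.1
eef_pos: [0.592, 0.2967, 0.2291]
ee_rot: [3.14, 0.003, -0.111]
wrist_force: [0.4, 0.3, 1.4]
grip_width: 0.0001
grip_force: 0.0
top 397 [289.4 200.1] [283 150  14 100]
line deg -7.4 ends mm [451.  27.] [722. -16.] polar of mean about hinge -7.7
scene 942 [296.8 235.9] [260 207  73  55]
```

View pics/end.png

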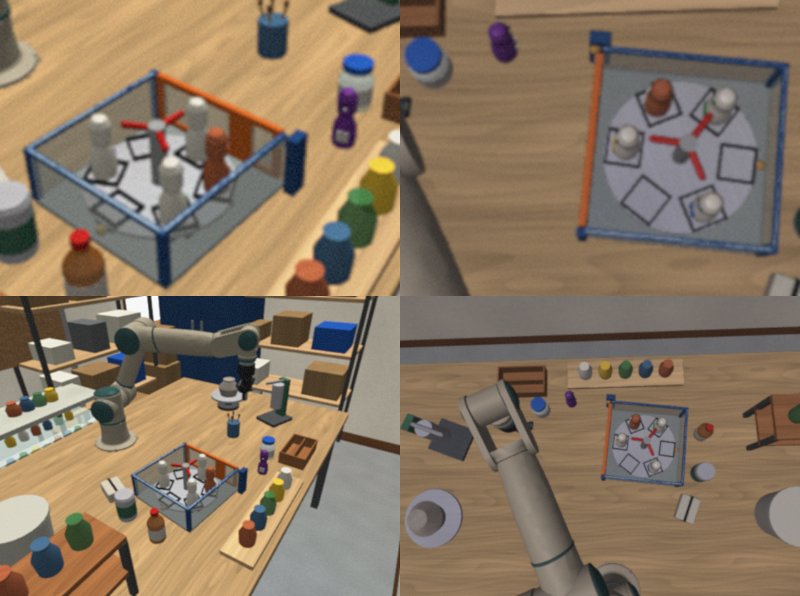

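The door is shut against the latch post, along top crop (590,60) to (582,232), and it measures −7.4°, in line with the booth. The clay cat stands in the next pocket at (660,98). The white cats stand at (625,142), (722,105) and (705,205), and the surrounding things look unmoved. I'm handing in.

```bash
python3 -c "
from station import ctrl; print(ctrl.hand_in())"
```

```text
the job is handed in; nothing more can be done
None
```

I handed the job in at about 29 s: the terracotta cat stands in its pocket, the turntable is one click clockwise, the door is shut on its catch, and in the final pictures the white cats are standing and nothing around the booth looks moved.

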